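# Unbar the starter key, stow the lock bar and start the jar mill

### The job

Start the jar mill: lift the wooden lock bar straight up out of its two brackets over the key, both ends together and level, lay it gently on the bench and let go of it, then take it again near its outer end and slide it lengthwise, still level, into the long pocket under the little ware shelf until it meets the back. Then turn the key clockwise through run to start against its spring, hold it at start for about a second, and let it spring back to run, leaving it there. Do not disturb the two loose mugs and the bowl.

Things in the scene. Friction and masses are not known exactly. Their poses are not given: they have to be found in the camera images.
- box: Fixed grey steel starter box, 130 (x) x 240 (y) x 50 (z) mm, standing on the bench. Origin: centre of its underside; z up. On its top stand two dark steel U brackets at y = +92 and -92 mm, each 46 mm in x and 24 mm in y, open upwards: seat at height 105 mm above the bench, arms up to 131 mm, slot 26 mm wide in x. The key stands upright between them at x = y = 0.
- bar: Loose wooden lock bar, 22 (x) x 240 (y, its length) x 30 (z) mm, about 130 g, plain and symmetric. Origin: centre of its underside; z up. At the start it lies in both brackets of the box, along the box's y, within 4 mm of centred, its underside 105 mm above the bench, right over the key.
- bar_mid (a point): The middle of the lock bar (15 mm above its underside), axes as bar.
- pocket: Fixed dark wooden pocket (straight tunnel) under a small plywood ware shelf with two fixed mugs. Origin: middle of the mouth, at bench level; x points into the pocket, z up. Inside 34 mm wide (y), 40 mm high, its floor is the bench. Two flared cheeks, 40 mm high, stand up to 20 mm before the mouth. The shelf top is 52 mm up, 150 mm wide; its mugs (75 mm tall) stand 60 mm or more behind the mouth.
- pocket_back (a point): Middle of the pocket's solid back face, 185 mm inside the mouth, 15 mm above the bench; axes as pocket. A bar fully home, either end first, touches it: the bar's middle is then 65 mm inside the mouth and its outer end sticks out by 55 mm, so it cannot be pushed home by a hold near its middle.
- key_grip (a point): Centre of the key's head, a black upright blade 34 (x) x 10 (y) x 27 (z) mm; the axes turn with the key, z up is the turning axis, y is the direction across the blade. It is 76.5 mm above the bench; the head's top is at 90 mm and its lower edge at 63 mm, the collar round it at 61 mm and the box's top at 50 mm.
- barrel (a joint): Lock barrel that the key carries round, rad, growing clockwise seen from above: 0 = off (the blade along the box's x), 0.9 = run, a hard stop. It starts between 0 and 0.3 and stays where it is left (friction about 0.07 N m).
- key (a joint): Turn of the key beyond the barrel, rad, clockwise from above: 0 = at rest in the barrel, 0.7 = start, a hard stop. It leaves 0 only with the barrel at its run stop; the return spring takes 0.12 N m to begin, 0.20 N m at start, and drives the key back to 0 when let go. From off to start the blade turns 1.6 rad in all.
- mug_a: Bystander: loose pink bisque mug, 72 mm across, 80 mm tall; origin at the centre of its foot.
- mug_b: Bystander: a second mug like it.
- bowl: Bystander: loose glazed bowl, 110 mm across, 55 mm tall; origin at the centre of its foot.
Not all that is in view belongs to the job. There is more than one size of the bar; the job needs the smaller.

How it is judged:
By the outcome, as a careful person would: the job done as asked, in the order asked, and still so for the second after the job is handed in, with the robot touching nothing.
It also fails if it takes over 61 s, if anything falls off the work surface, if the arm or the gripper's body presses on something with over 40 N, if the wrist force passes 120 N, or if a joint passes its speed limit or range.

### The arm

A 6-joint arm with a two-finger parallel gripper is mounted at the origin on the work surface. World frame = base frame: x ahead of the robot, y to its left, z up, the work surface at z = 0. Lengths are in mm, angles in rad, forces in N, time in s.
With the tool pointing down it reaches from about 350 to 975 mm from the base axis. Payload 4.9 kg.
Tool frame: the origin (TCP) lies at the centre of the arm's flange, where the gripper is bolted on; the fingertips stand 173 mm ahead of it and the grasp point (between the pads) lies 155 mm ahead of it; z points along the fingers, y is the line along which they close (so a half turn about z gives the same grasp; the last joint's range is limited). The gripper opens to 85 mm and grips with 20 to 120 N. Pads are 22 mm wide; open, the fingers measure 114 mm over their backs; the gripper's body (76 mm by 85 mm) begins 54 mm behind the grasp point. The pads swing forward as they close: fully open they stand 13 mm farther back than shut.
Start: joints at [1.017, 0.053, 1.613, -0, 1.476, -0.119], TCP at [263.256, 566.833, 404.704] pointing down, gripper open.
Joint ranges: [-3.01, 3.01], [-1.01, 2.22], [0.06, 2.58], [-1.02, 4.17], [0.09, 2.62], [-3.14, 3.14]. Speed limits (rad/s): [2.57, 2.57, 3.14, 3.14, 3.14, 3.14].

### API

Orientations are given as a rotation vector (axis times angle).
In Python, from cell import manip gives the robot as it stands.
- The arm moves only by the tool servo_tool, never from a script. Its argument "motion" is a list of rows, each an object with "linear": the shift along the world's x, y, z in m, a list of three; "rot": the turn, a rotation vector about the world's x, y, z in rad, a list of three. A call has 1 to 12 rows; each row is the pose to reach, as a shift and turn from the pose commanded when the call began; what a row does not reach only later rows make up. A row lasts 1/12 s, in which the tool goes at most 41.7 mm and 7.16 degrees, less where a joint would pass 70% of its speed; a pose out of reach is approached as far as the arm can. A call with a gripper value outside its range is refused whole. "fingers" is the closure in counts, from 0 (fully open) to 255 (shut), set as the call begins (left out, the last holds). The fingers move at their own pace and stop on an object; "newtons" is the grip in N (left out, the last holds). Time passes only in rows, so rows that repeat a pose let the fingers close. It gives the time, the measured TCP pose, the force, the opening and the grip force at its end, in the units of the state.
- manip.read_state(): the state, without advancing time (a new reading comes with each control period).
- manip.grab_frame(name): name is "side" or "top" or "wrist"; returns the picture (400x640x3 uint8, red, green, blue); there is no depth.
- manip.calibration(name): a dict with "mtx" (3x3 intrinsics, pixels), "R" (3x3) and "t" (3): a world point X has camera coordinates R X + t. Camera axes: x right, y down, z forward; pixel columns grow to the right and rows downward; lengths in mm; the calibration is good to about 2 mm. A picture is of the moment at which its call begins: read the wrist's pose just before it. calibration takes no time and is no camera call; for the wrist camera it gives the pose at the moment of the call.
- manip.sign_off(): hands the job in; it is judged then, once.
Trained networks look in the newest picture that a camera, given by its name, has taken for a name from the list of things; names that differ only in an ending like _2 or _b are one class to them, and where a whole thing is asked for, a point or a joint stands for the part that bears it (a point fixed in the world has none). Each returns a list of dicts, best first, with "score" (0 to 1); they miss things now and then, are a little off and sometimes report something else, mostly with a low value. They report only what shows in the picture. A call takes as long as a camera call. They do not tell look-alikes from the thing itself.
- manip.cut_out(label, camera): "pixels" (400x640 bool, what is visible of it) and "rect" ([left, top, right, bottom] as shares, 0 to 1, of the picture: columns of its width, rows of its height, round what is visible of it).
- manip.spot_point(label, camera): "position" ([column, row] as shares, 0 to 1, of the picture: columns of its width, rows of its height: a listed point, or the origin of a listed thing).
The state is a dict: "t": time; "joints": joint angles; "qd": joint speeds; "effort": joint torques, N m; "tcp_pos": TCP position; "ee_rot": TCP orientation; "force": force on the tool from outside, world axes, zero at the start; "moment": the same for the moment, N m; "opening": finger opening in mm; "grasp_force": force on a finger pad.
Only numpy, scipy, OpenCV 4.12 (cv2) and the standard library are available. Lean on these libraries where they do the work, as an engineer would, in place of code of your own. Each camera call takes 0.05 s, during which the arm holds its last target. There are 200 camera calls.

## Working session

There is one attempt and no reset: what is moved stays moved. The work goes in short steps, Python scripts to look and compute and a tool call to move; the robot and the scene stay as the last step left them, time stands still between calls to the robot, and variables do not carry over. Pictures are saved under pics/ and viewed, at most 10 in all, crops included, and the job is handed in when it is done.

Besides the shell and the picture viewer there is one more tool, called after "Emit:" by a JSON object that holds its "name" and its "arguments". servo_tool: Moves the arm, as the interface text tells. Its arguments: {"type":"object","properties":{"motion":{"type":"array"},"fingers":{"type":"number"},"newtons":{"type":"number"}},"required":["motion"]}

```bash
mkdir -p pics; ls; cat > h.py <<'E'
import numpy as np, cv2
from cell import manip
def cal(n):
    c=manip.calibration(n); return np.array(c["mtx"],float),np.array(c["R"],float),np.array(c["t"],float).ravel()
def ray(c,px,z):
    K,R,t=c; d=R.T@np.linalg.inv(K)@np.array([px[0],px[1],1.]); o=-R.T@t
    return o+d*(z-o[2])/d[2]
def proj(c,X):
    K,R,t=c; p=K@(R@np.array(X,float)+t); return p[:2]/p[2]
def save(n,f):
    cv2.imwrite("pics/"+f,cv2.cvtColor(n,cv2.COLOR_RGB2BGR))
E
python3 - <<'E'
from h import *
for n in("top","side"):
    im=manip.grab_frame(n); save(im,n+"0.png"); 
    c=cal(n); print(n,c[0].round(1).tolist(),(-c[1].T@c[2]).round(0))
    for l,z in(("box",0),("bar",105),("bar_mid",120),("pocket",0),("pocket_back",15),("key_grip",76.5),("mug_a",0),("bowl",0)):
        for r in manip.spot_point(l,n)[:3]:
            p=np.array(r["position"])*[640,400]
            print(l,round(r["score"],2),p.round(0),ray(c,p,z).round(0))
s=manip.read_state();print(s["t"],s["tcp_pos"],s["ee_rot"])
E
```

```text
pics
top [[419.0, 0.0, 313.4], [0.0, 419.0, 192.8], [0.0, 0.0, 1.0]] [ 415.  -94. 1443.]
box 0.73 [285. 123.] [773.  13.   0.]
box 0.62 [382. 187.] [ 542. -318.    0.]
bar 0.66 [435. 268.] [ 273. -460.  105.]
bar 0.6 [388. 183.] [ 545. -322.  105.]
bar_mid 0.97 [433. 268.] [ 273. -450.  120.]
bar_mid 0.7 [389. 181.] [ 548. -323.  120.]
pocket 0.79 [222. 188.] [549. 237.   0.]
pocket_back 0.64 [231. 240.] [368. 201.  15.]
pocket_back 0.47 [391. 181.] [ 560. -347.   15.]
mug_a 0.95 [308. 128.] [754. -64.   0.]
mug_a 0.62 [285. 121.] [778.  14.   0.]
bowl 0.63 [271. 237.] [377.  67.   0.]
side [[472.5, 0.0, 322.2], [0.0, 472.5, 197.0], [0.0, 0.0, 1.0]] [ -72. -857. 1048.]
bar 0.68 [374. 248.] [ 543. -322.  105.]
bar 0.62 [327. 380.] [ 224. -526.  105.]
bar_mid 0.92 [329. 376.] [ 228. -526.  120.]
bar_mid 0.65 [377. 243.] [ 549. -324.  120.]
pocket 0.84 [259. 170.] [535. 231.   0.]
pocket_back 0.71 [259. 167.] [534. 227.  15.]
pocket_back 0.58 [220. 193.] [364. 193.  15.]
key_grip 0.42 [375. 254.] [ 549. -322.   76.]
key_grip 0.28 [377. 242.] [ 580. -297.   77.]
mug_a 0.91 [356. 176.] [775.   6.   0.]
mug_a 0.86 [364. 190.] [753. -62.   0.]
mug_a 0.33 [259. 167.] [541. 242.   0.]
bowl 0.6 [244. 218.] [375.  68.   0.]
0.9 [263.24906874 566.82574149 404.69612976] [ 6.77598893e-01  3.06763566e+00 -2.45702122e-05]
```

View pics/top0.png

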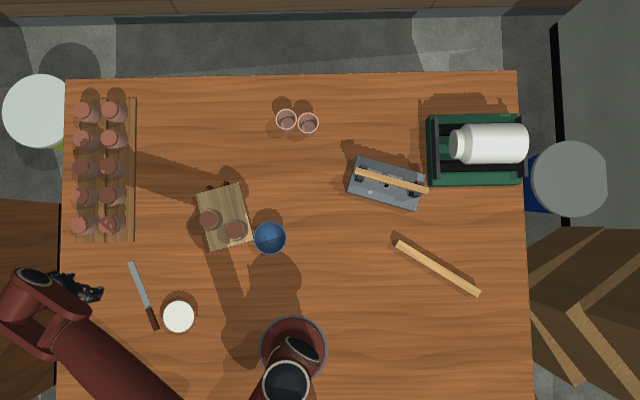

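View pics/side0.png

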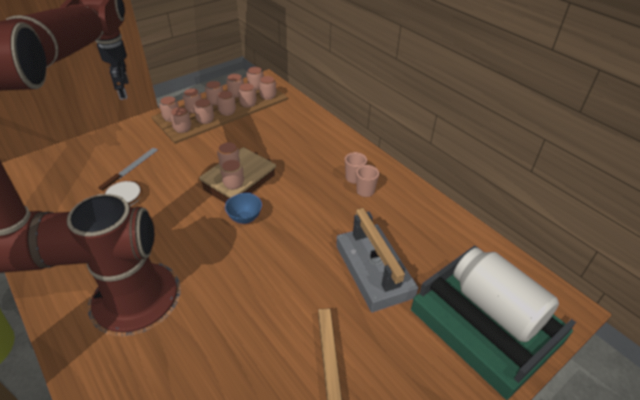

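The top view shows the small bar in the brackets from about (355,169) to (428,190), on the box at about (387,183). The longer decoy bar lies loose at (435,268). The shelf is at (224,217) with its mouth facing away from the robot (+x), and the mugs are at (285,120) and (308,124). The side view agrees, with the bar at about (378,245).

I'll move above the box.

Emit:
{"name": "servo_tool", "arguments": {"motion": [{"linear": [0.012, -0.037, 0], "rot": [0, 0, -0.06]}, {"linear": [0.024, -0.074, 0], "rot": [0, 0, -0.12]}, {"linear": [0.036, -0.111, 0], "rot": [0, 0, -0.18]}, {"linear": [0.048, -0.148, 0], "rot": [0, 0, -0.24]}, {"linear": [0.06, -0.185, 0], "rot": [0, 0, -0.3]}, {"linear": [0.072, -0.222, 0], "rot": [0, 0, -0.36]}, {"linear": [0.084, -0.259, 0], "rot": [0, 0, -0.42]}, {"linear": [0.096, -0.296, 0], "rot": [0, 0, -0.48]}, {"linear": [0.108, -0.333, 0], "rot": [0, 0, -0.54]}, {"linear": [0.12, -0.37, 0], "rot": [0, 0, -0.6]}, {"linear": [0.132, -0.407, 0], "rot": [0, 0, -0.66]}, {"linear": [0.142, -0.444, 0], "rot": [0, 0, -0.72]}]}}

```text
t: 1.9
tcp_pos: [405.3, 121.0, 405.1]
ee_rot: [1.718, 2.629, 0.001]
force: [1.2, -0.2, 0.5]
opening: 85.5
grasp_force: 0.0
```

Emit:
{"name": "servo_tool", "arguments": {"motion": [{"linear": [0.012, -0.037, 0], "rot": [0, 0, -0.06]}, {"linear": [0.024, -0.074, 0], "rot": [0, 0, -0.12]}, {"linear": [0.036, -0.111, 0], "rot": [0, 0, -0.18]}, {"linear": [0.048, -0.148, 0], "rot": [0, 0, -0.24]}, {"linear": [0.06, -0.185, 0], "rot": [0, 0, -0.3]}, {"linear": [0.072, -0.222, 0], "rot": [0, 0, -0.36]}, {"linear": [0.084, -0.259, 0], "rot": [0, 0, -0.42]}, {"linear": [0.096, -0.296, 0], "rot": [0, 0, -0.48]}, {"linear": [0.108, -0.333, 0], "rot": [0, 0, -0.54]}, {"linear": [0.12, -0.37, 0], "rot": [0, 0, -0.6]}, {"linear": [0.132, -0.407, 0], "rot": [0, 0, -0.66]}, {"linear": [0.142, -0.444, 0], "rot": [0, 0, -0.69]}]}}

```text
t: 2.9
tcp_pos: [547.6, -323.2, 404.6]
ee_rot: [2.507, 1.894, 0.0]
force: [0.5, -0.4, 0.8]
opening: 85.2
grasp_force: 0.0
```

```bash
python3 - <<'E'
from h import *
s=manip.read_state();print(s["t"],s["tcp_pos"],s["ee_rot"],s["joints"])
c=cal("wrist"); im=manip.grab_frame("wrist"); save(im,"w0.png")
for l,z in(("bar",105),("bar_mid",120),("box",0),("key_grip",76.5)):
    for r in manip.spot_point(l,"wrist")[:3]:
        p=np.array(r["position"])*[640,400]
        print(l,round(r["score"],2),p.round(0),ray(c,p,z).round(0))
for r in manip.cut_out("bar","wrist")[:2]:
    y,x=np.nonzero(r["pixels"]); rc=cv2.minAreaRect(np.c_[x,y].astype(np.float32)); b=cv2.boxPoints(rc)
    print(r["score"],b.round(0).tolist(),[ray(c,q,135).round(0).tolist() for q in b])
    save(np.where(r["pixels"][...,None],255,0).astype(np.uint8)*np.ones(3,np.uint8),"m.png")
E
```

```text
2.9 [ 547.62073768 -323.19975777  404.5966362 ] [2.50655311e+00 1.89373116e+00 3.64757088e-04] [-6.50162379e-01  7.80919258e-02  1.58650405e+00  1.99598351e-04
  1.47684534e+00 -3.73423796e-01]
bar 0.83 [323. 188.] [ 552. -322.  105.]
bar 0.76 [150. 333.] [ 357. -416.  105.]
bar_mid 0.82 [325. 193.] [ 553. -323.  120.]
box 0.7 [323. 158.] [ 554. -320.    0.]
0.7 [[301.0, 335.0], [312.0, 18.0], [347.0, 19.0], [336.0, 336.0]] [[501.0, -432.0, 135.0], [577.0, -206.0, 135.0], [597.0, -212.0, 135.0], [529.0, -441.0, 135.0]]
0.69 [[120.0, 334.0], [140.0, 224.0], [177.0, 231.0], [158.0, 341.0]] [[356.0, -391.0, 135.0], [414.0, -304.0, 135.0], [439.0, -317.0, 135.0], [383.0, -406.0, 135.0]]
```

View pics/w0.png

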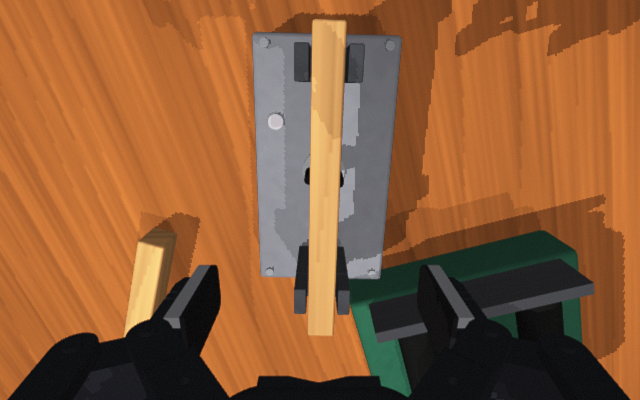

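The wrist view shows the bar centred at about (325,180), running from (329,19) to (320,335). That puts its centre at (551,-323) mm with its axis at 72.5°. The key's dark ends show under it at about (324,177). Now I'll descend and grasp.

Emit:
{"name": "servo_tool", "arguments": {"motion": [{"linear": [0.003, 0, -0.03], "rot": [0, 0, -0.03]}, {"linear": [0.003, 0, -0.06], "rot": [0, 0, -0.03]}, {"linear": [0.003, 0, -0.09], "rot": [0, 0, -0.03]}, {"linear": [0.003, 0, -0.11], "rot": [0, 0, -0.03]}, {"linear": [0.003, 0, -0.122], "rot": [0, 0, -0.03]}, {"linear": [0.003, 0, -0.122], "rot": [0, 0, -0.03]}], "fingers": 0}}

```text
t: 3.7
tcp_pos: [549.3, -319.3, 279.4]
ee_rot: [-2.526, -1.858, 0.002]
force: [-0.1, -0.8, -0.1]
opening: 85.3
grasp_force: 0.0
```

Emit:
{"name": "servo_tool", "arguments": {"motion": [{"linear": [0, 0, 0], "rot": [0, 0, 0]}, {"linear": [0, 0, 0], "rot": [0, 0, 0]}, {"linear": [0, 0, 0], "rot": [0, 0, 0]}, {"linear": [0, 0, 0], "rot": [0, 0, 0]}, {"linear": [0, 0, 0], "rot": [0, 0, 0]}, {"linear": [0, 0, 0], "rot": [0, 0, 0]}, {"linear": [0, 0, 0], "rot": [0, 0, 0]}, {"linear": [0, 0, 0], "rot": [0, 0, 0]}, {"linear": [0, 0, 0], "rot": [0, 0, 0]}, {"linear": [0, 0, 0], "rot": [0, 0, 0]}], "fingers": 255, "newtons": 40}}

```text
t: 4.53
tcp_pos: [550.7, -321.5, 284.2]
ee_rot: [2.53, 1.858, 0.001]
force: [-0.4, -0.3, 5.9]
opening: 21.2
grasp_force: 40.6
```

Emit:
{"name": "servo_tool", "arguments": {"motion": [{"linear": [0, 0, 0.003], "rot": [0, 0, 0]}, {"linear": [0, 0, 0.008], "rot": [0, 0, 0]}, {"linear": [0, 0, 0.014], "rot": [0, 0, 0]}, {"linear": [0, 0, 0.02], "rot": [0, 0, 0]}, {"linear": [0, 0, 0.027], "rot": [0, 0, 0]}, {"linear": [0, 0, 0.034], "rot": [0, 0, 0]}, {"linear": [0, 0, 0.042], "rot": [0, 0, 0]}, {"linear": [0, 0, 0.051], "rot": [0, 0, 0]}, {"linear": [0, 0, 0.06], "rot": [0, 0, 0]}, {"linear": [0, 0, 0.068], "rot": [0, 0, 0]}, {"linear": [0, 0, 0.075], "rot": [0, 0, 0]}, {"linear": [0, 0, 0.08], "rot": [0, 0, 0]}]}}

```text
t: 5.53
tcp_pos: [550.3, -321.3, 364.2]
ee_rot: [2.531, 1.859, 0.001]
force: [0.1, -0.3, -0.6]
opening: 21.1
grasp_force: 40.1
```

```bash
python3 - <<'E'
from h import *
s=manip.read_state();print(s["t"],s["tcp_pos"],s["ee_rot"],s["force"],s["moment"],s["opening"])
im=manip.grab_frame("wrist"); im2=manip.grab_frame("top"); c=cal("top")
print([ray(c,np.array(r["position"])*[640,400],0).round(0) for r in manip.spot_point("pocket","top")[:1]])
im3=cv2.resize(im2[150:280,170:330],None,fx=3,fy=3,interpolation=cv2.INTER_CUBIC)
save(np.vstack([cv2.resize(im,(320,200)),]),"w1.png"); a=np.zeros((400,800,3),np.uint8); a[:200,480:]=cv2.resize(im,(320,200)); a[:390,:480]=im3; save(a,"c1.png")
E
```

```text
5.5333 [ 550.31199051 -321.26773851  364.15199403] [2.53128859e+00 1.85865262e+00 5.29546999e-04] [ 0.13507359 -0.30029837 -0.64105332] [-0.01270685 -0.01750546 -0.00513982] 21.099698232161053
[array([562., 239.,   0.])]
```

View pics/c1.png

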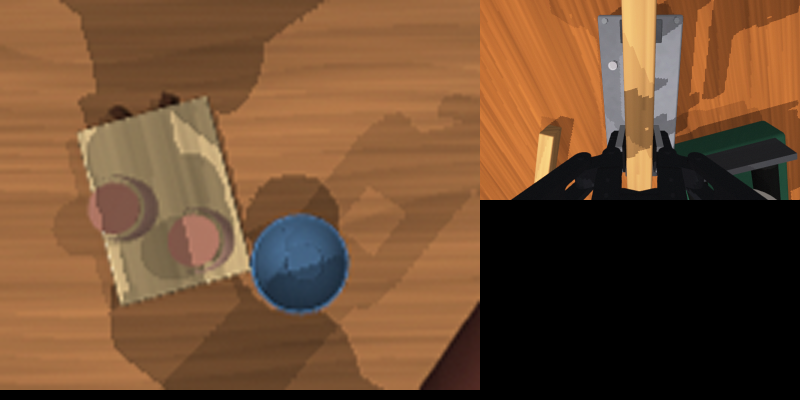

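The crop shows the shelf corners at full-frame (196,193), (239,182), (211,251) and (253,239), with the dark cheek tips at (209,187) and (226,183). The bar is held and clear of the brackets.

```bash
python3 - <<'E'
from h import *
c=cal("top")
S=[ray(c,p,52)[:2] for p in((196,193.3),(239.3,182.3),(210.7,251),(253.3,239.3))]
C=[ray(c,p,40)[:2] for p in((209.3,187.3),(226,183.3))]
print(np.round(S),np.round(C))
m=(S[0]+S[1])/2; b=(S[2]+S[3])/2; print(m,b,np.linalg.norm(m-b),np.degrees(np.arctan2(*(m-b)[::-1])),np.mean(C,0))
e=(S[0]-S[1]);print(np.linalg.norm(e),np.degrees(np.arctan2(*e[::-1])))
E
```

```text
[[527. 311.]
 [561. 166.]
 [335. 262.]
 [371. 120.]] [[548. 270.]
 [560. 213.]]
[544.26131946 238.51183117] [353.01971219 190.99136203] 197.0572184387465 13.95446044942837 [553.83525683 241.40890237]
149.03752678313072 103.26771574044037
```

Emit:
{"name": "servo_tool", "arguments": {"motion": [{"linear": [0.003, 0.012, 0], "rot": [0, 0, 0.04]}, {"linear": [0.008, 0.031, 0], "rot": [0, 0, 0.11]}, {"linear": [0.014, 0.055, 0], "rot": [0, 0, 0.19]}, {"linear": [0.021, 0.081, 0], "rot": [0, 0, 0.28]}, {"linear": [0.028, 0.108, 0], "rot": [0, 0, 0.38]}, {"linear": [0.035, 0.136, 0], "rot": [0, 0, 0.48]}, {"linear": [0.042, 0.164, 0], "rot": [0, 0, 0.58]}, {"linear": [0.049, 0.191, 0], "rot": [0, 0, 0.68]}, {"linear": [0.056, 0.218, 0], "rot": [0, 0, 0.78]}, {"linear": [0.063, 0.245, 0], "rot": [0, 0, 0.88]}, {"linear": [0.07, 0.272, 0], "rot": [0, 0, 0.97]}, {"linear": [0.077, 0.3, 0], "rot": [0, 0, 1.06]}]}}

```text
t: 6.68
tcp_pos: [627.0, -19.0, 361.8]
ee_rot: [-1.235, -2.887, 0.0]
force: [0.6, -0.3, -1.8]
opening: 21.4
grasp_force: 40.1
```

Emit:
{"name": "servo_tool", "arguments": {"motion": [{"linear": [0.007, 0.027, 0], "rot": [0, 0, 0.09]}, {"linear": [0.014, 0.054, 0], "rot": [0, 0, 0.18]}, {"linear": [0.021, 0.082, 0], "rot": [0, 0, 0.28]}, {"linear": [0.028, 0.11, 0], "rot": [0, 0, 0.38]}, {"linear": [0.035, 0.138, 0], "rot": [0, 0, 0.48]}, {"linear": [0.042, 0.166, 0], "rot": [0, 0, 0.58]}, {"linear": [0.049, 0.194, 0], "rot": [0, 0, 0.68]}, {"linear": [0.056, 0.22, 0], "rot": [0, 0, 0.78]}, {"linear": [0.063, 0.245, 0], "rot": [0, 0, 0.87]}, {"linear": [0.07, 0.27, 0], "rot": [0, 0, 0.95]}, {"linear": [0.075, 0.29, 0], "rot": [0, 0, 1.01]}, {"linear": [0.077, 0.299, 0], "rot": [0, 0, 1.055]}]}}

```text
t: 7.68
tcp_pos: [703.6, 281.4, 361.2]
ee_rot: [0.387, -3.116, -0.002]
force: [-0.7, -0.5, -1.2]
opening: 21.3
grasp_force: 40.1
```

```bash
python3 - <<'E'
from h import *
s=manip.read_state();print(s["t"],s["tcp_pos"],s["ee_rot"],s["joints"],s["opening"])
c=cal("wrist"); im=manip.grab_frame("wrist"); save(im,"w2.png")
for l,z in(("pocket",0),("pocket_back",15),("bar_mid",0)):
    for r in manip.spot_point(l,"wrist")[:2]:
        p=np.array(r["position"])*[640,400]
        print(l,round(r["score"],2),p.round(0),ray(c,p,z).round(0))
E
```

```text
7.6833 [703.57409089 281.39244098 361.22698834] [ 3.87431684e-01 -3.11567542e+00 -1.64790035e-03] [ 2.82194791e-01  3.83824624e-01  1.30364666e+00  1.34860844e-03
  1.45585254e+00 -1.53618564e+00] 21.310036968694302
bar_mid 0.7 [314. 285.] [829. 310.   0.]
```

View pics/w2.png

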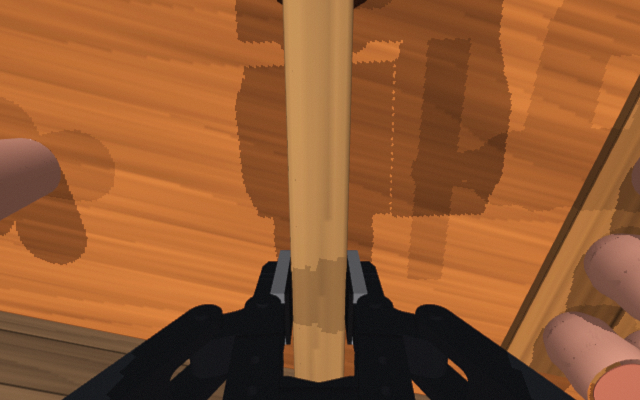

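The wrist view shows the bar's inner end reaching toward the mouth at the top of the picture. The cheek tips are at about (281,3) and (361,3), and the bar is centred between them at column 319. Lowering it.

Emit:
{"name": "servo_tool", "arguments": {"motion": [{"linear": [0, -0.001, -0.02], "rot": [0, 0, 0]}, {"linear": [0, -0.001, -0.045], "rot": [0, 0, 0]}, {"linear": [0, -0.001, -0.07], "rot": [0, 0, 0]}, {"linear": [0, -0.001, -0.095], "rot": [0, 0, 0]}, {"linear": [0, -0.001, -0.12], "rot": [0, 0, 0]}, {"linear": [0, -0.001, -0.14], "rot": [0, 0, 0]}, {"linear": [0, -0.001, -0.155], "rot": [0, 0, 0]}, {"linear": [0, -0.001, -0.165], "rot": [0, 0, 0]}, {"linear": [0, -0.001, -0.17], "rot": [0, 0, 0]}, {"linear": [0, -0.001, -0.173], "rot": [0, 0, 0]}, {"linear": [0, -0.001, -0.175], "rot": [0, 0, 0]}, {"linear": [0, -0.001, -0.175], "rot": [0, 0, 0]}]}}

```text
t: 8.88
tcp_pos: [704.7, 276.9, 188.8]
ee_rot: [-0.376, 3.117, 0.0]
force: [-0.5, -0.2, -0.8]
opening: 21.4
grasp_force: 40.1
```

Emit:
{"name": "servo_tool", "arguments": {"motion": [{"linear": [0, 0, -0.001], "rot": [0, 0, 0]}, {"linear": [0, 0, -0.002], "rot": [0, 0, 0]}, {"linear": [0, 0, -0.003], "rot": [0, 0, 0]}, {"linear": [0, 0, -0.004], "rot": [0, 0, 0]}, {"linear": [0, 0, -0.004], "rot": [0, 0, 0]}]}}

```text
t: 9.3
tcp_pos: [704.2, 276.9, 183.6]
ee_rot: [0.376, -3.119, 0.0]
force: [-0.3, -0.4, -1.7]
opening: 21.2
grasp_force: 40.1
```

Emit:
{"name": "servo_tool", "arguments": {"motion": [{"linear": [0, 0, -0.001], "rot": [0, 0, 0]}, {"linear": [0, 0, -0.002], "rot": [0, 0, 0]}, {"linear": [0, 0, -0.003], "rot": [0, 0, 0]}, {"linear": [0, 0, -0.003], "rot": [0, 0, 0]}]}}

```text
t: 9.63
tcp_pos: [704.1, 276.8, 180.3]
ee_rot: [0.376, -3.118, 0.0]
force: [-0.6, 0.8, -1.0]
opening: 21.4
grasp_force: 40.1
```

Emit:
{"name": "servo_tool", "arguments": {"motion": [{"linear": [0, 0, -0.001], "rot": [0, 0, 0]}, {"linear": [0, 0, -0.002], "rot": [0, 0, 0]}, {"linear": [0, 0, -0.002], "rot": [0, 0, 0]}]}}

```text
t: 9.88
tcp_pos: [704.4, 276.9, 179.3]
ee_rot: [-0.376, 3.119, 0.0]
force: [-0.3, -0.5, 2.2]
opening: 21.7
grasp_force: 40.4
```

Emit:
{"name": "servo_tool", "arguments": {"motion": [{"linear": [0, 0, 0], "rot": [0, 0, 0]}, {"linear": [0, 0, 0], "rot": [0, 0, 0]}, {"linear": [0, 0, 0], "rot": [0, 0, 0]}, {"linear": [0, 0, 0], "rot": [0, 0, 0]}, {"linear": [0, 0, 0], "rot": [0, 0, 0]}, {"linear": [0, 0, 0], "rot": [0, 0, 0]}, {"linear": [0, 0, 0.01], "rot": [0, 0, 0]}, {"linear": [0, 0, 0.04], "rot": [0, 0, 0]}, {"linear": [0, 0, 0.08], "rot": [0, 0, 0]}, {"linear": [0, 0, 0.12], "rot": [0, 0, 0]}, {"linear": [0, 0, 0.16], "rot": [0, 0, 0]}, {"linear": [0, 0, 0.19], "rot": [0, 0, 0]}], "fingers": 0}}

```text
t: 10.88
tcp_pos: [704.4, 276.9, 374.5]
ee_rot: [-0.376, 3.114, 0.001]
force: [1.2, 0.7, 0.5]
opening: 85.4
grasp_force: 0.0
```

Emit:
{"name": "servo_tool", "arguments": {"motion": [{"linear": [-0.03, -0.007, 0.01], "rot": [0, 0, 0]}, {"linear": [-0.055, -0.013, 0.02], "rot": [0, 0, 0]}, {"linear": [-0.06, -0.015, 0.02], "rot": [0, 0, 0]}, {"linear": [-0.06, -0.015, 0.02], "rot": [0, 0, 0]}]}}

```text
t: 11.22
tcp_pos: [643.2, 261.7, 390.8]
ee_rot: [-0.377, 3.116, 0.001]
force: [0.2, 0.2, -0.1]
opening: 85.3
grasp_force: 0.0
```

```bash
python3 - <<'E'
from h import *
s=manip.read_state();print(s["t"],s["tcp_pos"],s["ee_rot"],s["opening"])
c=cal("wrist"); im=manip.grab_frame("wrist"); save(im,"w3.png")
for r in manip.cut_out("bar","wrist")[:2]:
    y,x=np.nonzero(r["pixels"]); rc=cv2.minAreaRect(np.c_[x,y].astype(np.float32)); b=cv2.boxPoints(rc)
    print(r["score"],b.round(0).tolist(),[ray(c,q,30).round(0).tolist() for q in b])
for l,z in(("pocket",0),("bar_mid",15)):
    for r in manip.spot_point(l,"wrist")[:2]:
        p=np.array(r["position"])*[640,400]
        print(l,round(r["score"],2),p.round(0),ray(c,p,z).round(0))
E
```

```text
11.2167 [643.24800676 261.7207426  390.84603243] [-3.76609352e-01  3.11619184e+00  6.12229394e-04] 85.28911335286094
0.79 [[307.0, 111.0], [330.0, 111.0], [330.0, 326.0], [307.0, 326.0]] [[591.0, 239.0, 30.0], [586.0, 260.0, 30.0], [819.0, 320.0, 30.0], [826.0, 294.0, 30.0]]
bar_mid 0.82 [318. 223.] [704. 277.  15.]
```

View pics/w3.png

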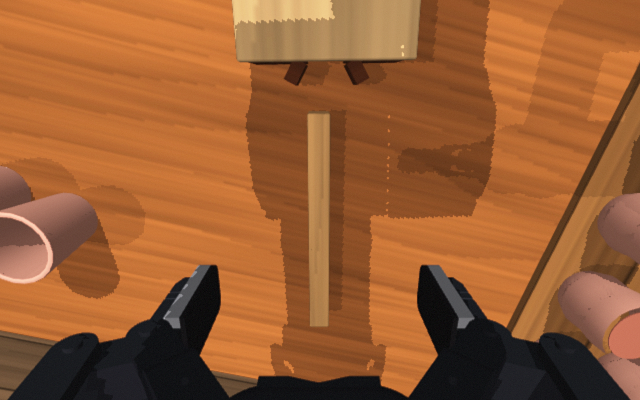

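The wrist view shows the bar flat on the bench, columns 307–330 and rows 112–326. The cheek tips are at (295,83) and (357,82), and the shelf's front edge runs from (237,62) to (416,58).

```bash
python3 - <<'E'
from h import *
c=cal("wrist")
g=lambda p,z: ray(c,p,z)[:2]
m=(g((237,62),52)+g((416,58),52))/2; e=g((237,62),52)-g((416,58),52)
t=(g((295,83),40)+g((357,82),40))/2; b=(g((306,63),40)+g((346,62),40))/2
i=(g((308,113),30)+g((329,113),30))/2; o=(g((309,326),30)+g((327,326),30))/2
A=lambda v:np.degrees(np.arctan2(v[1],v[0]))
print("mouth",m,b,"tips",t,"edge",A(e),np.linalg.norm(e),"bar",i,o,A(o-i),np.linalg.norm(o-i))
a=np.radians(A(o-i)); n=np.array([-np.sin(a),np.cos(a)])
for q in(m,b,t): print((q-i)@n)
l=g((225,0),52) if 0 else None
E
```

```text
mouth [546.26353367 245.33311832] [547.49465209 245.60094644] tips [563.21493935 249.57503956] edge -75.00383897411851 147.00311032842885 bar [590.62077311 249.60525424] [819.81341023 305.35985117] 13.672495877962223 235.8767474527164
6.3337226957652595
6.302959689263267
6.448606104542528
```

Emit:
{"name": "servo_tool", "arguments": {"motion": [{"linear": [0.03, 0.007, -0.005], "rot": [0, 0, 0]}, {"linear": [0.06, 0.015, -0.02], "rot": [0, 0, 0]}, {"linear": [0.09, 0.022, -0.04], "rot": [0, 0, 0]}, {"linear": [0.12, 0.03, -0.065], "rot": [0, 0, 0]}, {"linear": [0.145, 0.036, -0.09], "rot": [0, 0, 0]}, {"linear": [0.165, 0.0405, -0.12], "rot": [0, 0, 0]}, {"linear": [0.165, 0.0405, -0.15], "rot": [0, 0, 0]}, {"linear": [0.165, 0.0405, -0.175], "rot": [0, 0, 0]}, {"linear": [0.165, 0.0405, -0.195], "rot": [0, 0, 0]}, {"linear": [0.165, 0.0405, -0.207], "rot": [0, 0, 0]}, {"linear": [0.165, 0.0405, -0.211], "rot": [0, 0, 0]}, {"linear": [0.165, 0.0405, -0.212], "rot": [0, 0, 0]}]}}

```text
t: 12.42
tcp_pos: [809.1, 302.2, 174.6]
ee_rot: [0.376, -3.117, 0.001]
force: [0.1, 0.8, 0.3]
opening: 85.5
grasp_force: 0.0
```

Emit:
{"name": "servo_tool", "arguments": {"motion": [{"linear": [0, 0, 0], "rot": [0, 0, 0]}, {"linear": [0, 0, 0], "rot": [0, 0, 0]}, {"linear": [0, 0, 0], "rot": [0, 0, 0]}, {"linear": [0, 0, 0], "rot": [0, 0, 0]}, {"linear": [0, 0, 0], "rot": [0, 0, 0]}, {"linear": [0, 0, 0], "rot": [0, 0, 0]}, {"linear": [0, 0, 0], "rot": [0, 0, 0]}, {"linear": [0, 0, 0], "rot": [0, 0, 0]}, {"linear": [0, 0, 0], "rot": [0, 0, 0]}], "fingers": 255, "newtons": 40}}

```text
t: 13.17
tcp_pos: [809.6, 302.5, 178.1]
ee_rot: [-0.376, 3.117, 0.0]
force: [-0.6, -0.5, 5.0]
opening: 21.1
grasp_force: 40.6
```

Emit:
{"name": "servo_tool", "arguments": {"motion": [{"linear": [-0.0005, 0.002, 0.0005], "rot": [0, 0, 0.002]}, {"linear": [-0.001, 0.005, 0.0005], "rot": [0, 0, 0.004]}, {"linear": [-0.002, 0.0078, 0.0005], "rot": [0, 0, 0.007]}, {"linear": [-0.006, 0.0068, 0.0005], "rot": [0, 0, 0.007]}, {"linear": [-0.014, 0.0048, 0.0005], "rot": [0, 0, 0.007]}, {"linear": [-0.022, 0.0028, 0.0005], "rot": [0, 0, 0.007]}, {"linear": [-0.03, 0.0008, 0.0005], "rot": [0, 0, 0.007]}, {"linear": [-0.038, -0.0013, 0.0005], "rot": [0, 0, 0.007]}, {"linear": [-0.046, -0.0033, 0.0005], "rot": [0, 0, 0.007]}, {"linear": [-0.052, -0.0048, 0.0005], "rot": [0, 0, 0.007]}, {"linear": [-0.055, -0.0055, 0.0005], "rot": [0, 0, 0.007]}, {"linear": [-0.055, -0.0055, 0.0005], "rot": [0, 0, 0.007]}]}}

```text
t: 14.17
tcp_pos: [753.9, 297.1, 178.1]
ee_rot: [-0.387, 3.117, 0.001]
force: [-0.3, -0.2, 5.8]
opening: 20.9
grasp_force: 40.9
```

```bash
python3 - <<'E'
from h import *
s=manip.read_state();print(s["t"],s["tcp_pos"],s["ee_rot"],s["force"],s["moment"])
im=manip.grab_frame("wrist"); im2=manip.grab_frame("top")
a=np.zeros((400,800,3),np.uint8); a[:,:400]=cv2.resize(im,(640,400))[:,120:520]; a[:,400:]=cv2.resize(im2[150:250,170:270],(400,400),interpolation=cv2.INTER_CUBIC); save(a,"c2.png")
E
```

```text
14.1667 [753.94906983 297.07341055 178.10870765] [-3.87413406e-01  3.11692723e+00  7.89198386e-04] [-0.29920285 -0.16536267  5.80872659] [ 0.02684098 -0.03549905 -0.0517739 ]
```

View pics/c2.png

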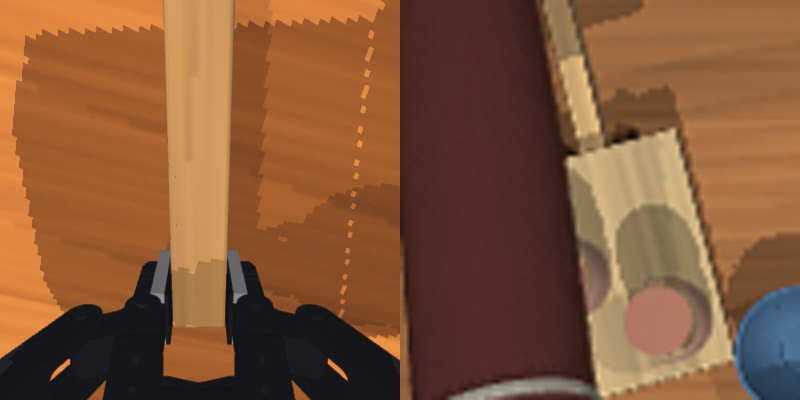

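The wrist crop shows the bar gripped near its outer end. The top crop shows it entering centred at the mouth, about (592,147), beside the right cheek at (625,135). I'll keep sliding.

Emit:
{"name": "servo_tool", "arguments": {"motion": [{"linear": [-0.005, -0.0012, 0], "rot": [0, 0, 0]}, {"linear": [-0.014, -0.0035, 0], "rot": [0, 0, 0]}, {"linear": [-0.024, -0.006, 0], "rot": [0, 0, 0]}, {"linear": [-0.034, -0.0085, 0], "rot": [0, 0, 0]}, {"linear": [-0.044, -0.011, 0], "rot": [0, 0, 0]}, {"linear": [-0.054, -0.0135, 0], "rot": [0, 0, 0]}, {"linear": [-0.064, -0.016, 0], "rot": [0, 0, 0]}, {"linear": [-0.074, -0.0186, 0], "rot": [0, 0, 0]}, {"linear": [-0.084, -0.0211, 0], "rot": [0, 0, 0]}, {"linear": [-0.094, -0.0236, 0], "rot": [0, 0, 0]}, {"linear": [-0.104, -0.0261, 0], "rot": [0, 0, 0]}, {"linear": [-0.11, -0.0276, 0], "rot": [0, 0, 0]}]}}

```text
t: 15.27
tcp_pos: [644.1, 269.4, 178.1]
ee_rot: [-0.387, 3.115, 0.001]
force: [5.8, 0.7, 7.5]
opening: 21.1
grasp_force: 41.0
```

Emit:
{"name": "servo_tool", "arguments": {"motion": [{"linear": [-0.004, -0.001, 0], "rot": [0, 0, 0]}, {"linear": [-0.01, -0.0025, 0], "rot": [0, 0, 0]}, {"linear": [-0.016, -0.004, 0], "rot": [0, 0, 0]}, {"linear": [-0.022, -0.0055, 0], "rot": [0, 0, 0]}, {"linear": [-0.028, -0.007, 0], "rot": [0, 0, 0]}, {"linear": [-0.034, -0.0085, 0], "rot": [0, 0, 0]}, {"linear": [-0.038, -0.0095, 0], "rot": [0, 0, 0]}, {"linear": [-0.041, -0.0103, 0], "rot": [0, 0, 0]}, {"linear": [-0.044, -0.011, 0], "rot": [0, 0, 0]}, {"linear": [-0.046, -0.0115, 0], "rot": [0, 0, 0]}, {"linear": [-0.048, -0.012, 0], "rot": [0, 0, 0]}]}}

```text
t: 16.18
tcp_pos: [596.7, 257.4, 178.1]
ee_rot: [-0.387, 3.115, 0.001]
force: [4.6, 1.9, 5.0]
opening: 21.5
grasp_force: 40.8
```

Emit:
{"name": "servo_tool", "arguments": {"motion": [{"linear": [-0.002, -0.0005, 0], "rot": [0, 0, 0]}, {"linear": [-0.004, -0.001, 0], "rot": [0, 0, 0]}, {"linear": [-0.006, -0.0015, 0], "rot": [0, 0, 0]}, {"linear": [-0.007, -0.0018, 0], "rot": [0, 0, 0]}]}}

```text
t: 16.52
tcp_pos: [589.7, 255.6, 178.1]
ee_rot: [-0.387, 3.115, 0.001]
force: [3.6, 1.0, 6.0]
opening: 21.1
grasp_force: 40.8
```

Emit:
{"name": "servo_tool", "arguments": {"motion": [{"linear": [-0.001, -0.0003, 0], "rot": [0, 0, 0]}, {"linear": [-0.002, -0.0005, 0], "rot": [0, 0, 0]}, {"linear": [-0.003, -0.0008, 0], "rot": [0, 0, 0]}]}}

```text
t: 16.77
tcp_pos: [586.8, 254.9, 178.1]
ee_rot: [-0.387, 3.115, 0.001]
force: [3.6, 1.4, 5.5]
opening: 21.2
grasp_force: 40.8
```

Emit:
{"name": "servo_tool", "arguments": {"motion": [{"linear": [-0.001, -0.0003, 0], "rot": [0, 0, 0]}, {"linear": [-0.002, -0.0005, 0], "rot": [0, 0, 0]}, {"linear": [-0.003, -0.0008, 0], "rot": [0, 0, 0]}]}}

```text
t: 17.02
tcp_pos: [584.3, 254.2, 178.1]
ee_rot: [-0.386, 3.112, 0.002]
force: [9.4, 2.7, 0.8]
opening: 21.5
grasp_force: 40.1
```

Emit:
{"name": "servo_tool", "arguments": {"motion": [{"linear": [-0.001, -0.0003, 0], "rot": [0, 0, 0]}, {"linear": [-0.002, -0.0005, 0], "rot": [0, 0, 0]}]}}

```text
t: 17.18
tcp_pos: [583.5, 253.9, 179.0]
ee_rot: [-0.385, 3.107, 0.003]
force: [15.0, 3.0, 1.0]
opening: 21.4
grasp_force: 40.1
```

Emit:
{"name": "servo_tool", "arguments": {"motion": [{"linear": [0, 0, 0], "rot": [0, 0, 0]}, {"linear": [0, 0, 0], "rot": [0, 0, 0]}, {"linear": [0, 0, 0], "rot": [0, 0, 0]}, {"linear": [0, 0, 0], "rot": [0, 0, 0]}, {"linear": [0, 0, 0], "rot": [0, 0, 0]}, {"linear": [0.001, 0, 0.01], "rot": [0, 0, 0]}, {"linear": [0.004, 0.001, 0.04], "rot": [0, 0, 0]}, {"linear": [0.02, 0.005, 0.08], "rot": [0, 0, 0]}, {"linear": [0.04, 0.01, 0.12], "rot": [0, 0, 0]}, {"linear": [0.055, 0.014, 0.16], "rot": [0, 0, 0]}, {"linear": [0.06, 0.015, 0.19], "rot": [0, 0, 0]}, {"linear": [0.06, 0.015, 0.2], "rot": [0, 0, 0]}], "fingers": 0}}

```text
t: 18.18
tcp_pos: [643.4, 268.8, 386.8]
ee_rot: [-0.385, 3.105, 0.003]
force: [0.3, 0.4, 1.2]
opening: 85.8
grasp_force: 0.0
```

```bash
python3 - <<'E'
from h import *
s=manip.read_state();print(s["t"],s["tcp_pos"],s["ee_rot"],s["joints"])
c=cal("wrist"); im=manip.grab_frame("wrist"); save(im,"w4.png")
for r in manip.cut_out("bar","wrist")[:1]:
    y,x=np.nonzero(r["pixels"]); b=[(x.min()+x.max())/2,y.max()]; print(b,ray(c,b,30))
E
```

```text
18.1833 [643.36678152 268.76448723 386.79523721] [-0.38533897  3.10479972  0.0033738 ] [ 2.89092676e-01  2.26583462e-01  1.45176214e+00 -1.11141630e-05
  1.45009882e+00 -1.52866101e+00]
[np.float64(319.0), np.int64(118)] [598.31742845 259.15192775  30.        ]
```

View pics/w4.png

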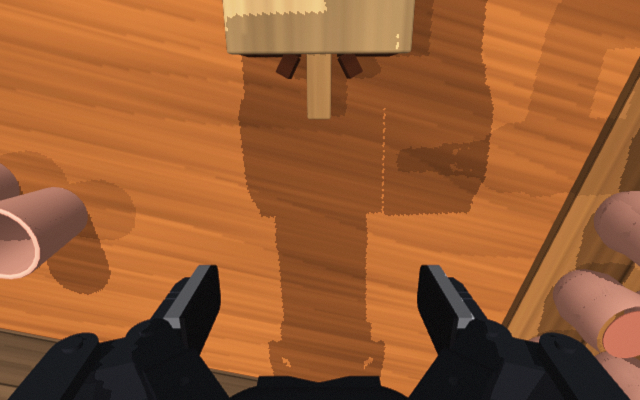

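The wrist view shows the bar in the pocket and centred, with its outer end at (319,118), sticking out about 54 mm, so it is home. Next is the key, so I'll move above the box.

Emit:
{"name": "servo_tool", "arguments": {"motion": [{"linear": [-0.002, -0.013, 0], "rot": [0, 0.004, -0.012]}, {"linear": [-0.006, -0.037, 0], "rot": [0, 0.008, -0.034]}, {"linear": [-0.011, -0.066, 0], "rot": [-0.001, 0.013, -0.061]}, {"linear": [-0.016, -0.099, 0], "rot": [-0.001, 0.013, -0.091]}, {"linear": [-0.021, -0.132, 0], "rot": [-0.001, 0.013, -0.121]}, {"linear": [-0.026, -0.165, 0], "rot": [-0.001, 0.013, -0.151]}, {"linear": [-0.031, -0.198, 0], "rot": [-0.001, 0.013, -0.182]}, {"linear": [-0.036, -0.231, 0], "rot": [-0.001, 0.013, -0.213]}, {"linear": [-0.041, -0.264, 0], "rot": [-0.001, 0.013, -0.244]}, {"linear": [-0.046, -0.296, 0], "rot": [-0.001, 0.013, -0.275]}]}}

```text
t: 19.12
tcp_pos: [593.1, -29.7, 373.2]
ee_rot: [-0.047, -3.122, -0.002]
force: [0.2, -0.0, -0.5]
opening: 85.7
grasp_force: 0.0
```

Emit:
{"name": "servo_tool", "arguments": {"motion": [{"linear": [-0.005, -0.033, 0], "rot": [0, 0, -0.03]}, {"linear": [-0.01, -0.066, 0], "rot": [0, 0, -0.06]}, {"linear": [-0.015, -0.099, 0], "rot": [0, 0, -0.09]}, {"linear": [-0.02, -0.132, 0], "rot": [0, 0, -0.12]}, {"linear": [-0.025, -0.165, 0], "rot": [0, 0, -0.15]}, {"linear": [-0.03, -0.198, 0], "rot": [0, 0, -0.18]}, {"linear": [-0.035, -0.23, 0], "rot": [0, 0, -0.21]}, {"linear": [-0.04, -0.258, 0], "rot": [0, 0, -0.24]}, {"linear": [-0.044, -0.28, 0], "rot": [0, 0, -0.26]}, {"linear": [-0.046, -0.293, 0], "rot": [0, 0, -0.27]}, {"linear": [-0.046, -0.295, 0], "rot": [0, 0, -0.275]}, {"linear": [-0.046, -0.295, 0], "rot": [0, 0, -0.275]}]}}

```text
t: 20.12
tcp_pos: [548.5, -322.8, 375.1]
ee_rot: [-0.473, -3.09, -0.007]
force: [-0.2, -0.1, 0.0]
opening: 85.6
grasp_force: 0.0
```

```bash
python3 - <<'E'
from h import *
s=manip.read_state();print(s["t"],s["tcp_pos"],s["ee_rot"],s["joints"])
c=cal("wrist"); im=manip.grab_frame("wrist"); save(im,"w5.png")
for r in manip.spot_point("key_grip","wrist")[:2]:
    p=np.array(r["position"])*[640,400]; print(round(r["score"],2),p,ray(c,p,76.5))
for l in("key_grip","key"):
  for r in manip.cut_out(l,"wrist")[:1]:
    y,x=np.nonzero(r["pixels"]); rc=cv2.minAreaRect(np.c_[x,y].astype(np.float32)); b=cv2.boxPoints(rc)
    print(l,r["score"],b.round(0).tolist(),ray(c,rc[0],90))
print(proj(c,(550,-322,90)))
E
```

```text
20.1167 [ 548.47209216 -322.75589104  375.08818158] [-0.47337281 -3.0896757  -0.0070979 ] [-0.64815801  0.10235499  1.6103444  -0.00358219  1.44500049 -1.91441835]
0.56 [320.512 203.28 ] [ 556.09243705 -321.56425796   76.5       ]
key_grip 0.92 [[312.0, 223.0], [316.0, 177.0], [329.0, 177.0], [325.0, 224.0]] [ 549.27376719 -319.60465132   90.        ]
key 0.9 [[313.0, 224.0], [316.0, 176.0], [329.0, 177.0], [326.0, 224.0]] [ 549.60079358 -319.51634062   90.        ]
[317.79869498 201.79255367]
```

View pics/w5.png

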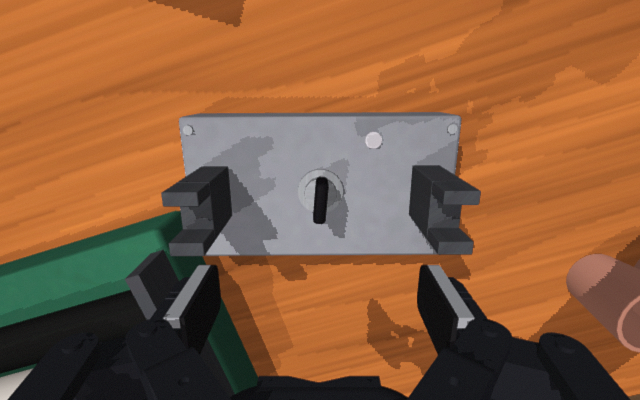

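The wrist view shows the black blade upright at about (320,200) between the brackets, nearly along the box's x and turned slightly. I'll fit the blade model to its mask.

```bash
python3 - <<'E'
from h import *
from scipy.spatial.transform import Rotation as Ro
from scipy.optimize import minimize
s=manip.read_state(); c=cal("wrist"); im=manip.grab_frame("wrist")
m=manip.cut_out("key_grip","wrist")[0]["pixels"].astype(np.float32)
def ren(v):
    a=v[2]; P=[]
    for x in(-17,17):
        for y in(-5,5):
            for z in(63,90):
                P.append(proj(c,(v[0]+x*np.cos(a)-y*np.sin(a),v[1]+x*np.sin(a)+y*np.cos(a),z)))
    h=cv2.convexHull(np.array(P,np.float32)); o=np.zeros((400,640),np.uint8)
    cv2.fillConvexPoly(o,np.round(h*16).astype(np.int32),1,shift=4); return o
f=lambda v:-(np.minimum(ren(v),m).sum()/np.maximum(ren(v),m).sum())
best=min((minimize(f,(551,-321,np.radians(d)),method="Nelder-Mead",options=dict(initial_simplex=[(551+a,-321+b,np.radians(d+e)) for a,b,e in((0,0,0),(5,0,0),(0,5,0),(0,0,8))])) for d in(-35,-27,-17,-10)),key=lambda r:r.fun)
x,y,a=best.x; print(x,y,np.degrees(a),best.fun)
yaw=a+np.pi/2; ty=np.array([np.cos(yaw),np.sin(yaw),0]); tz=np.array([0,0,-1.]); 
D=np.c_[np.cross(ty,tz),ty,tz]; R=Ro.from_rotvec(s["ee_rot"]).as_matrix()
print("rot",Ro.from_matrix(D@R.T).as_rotvec(),"lin",np.array([x,y,0])-s["tcp_pos"],s["tcp_pos"])
g=cv2.cvtColor(im,cv2.COLOR_RGB2GRAY)
E
```

```text
Traceback (most recent call last):
IndexError: list index out of range
```

```bash
cat > k.py <<'E'
from h import *
from scipy.spatial.transform import Rotation as Ro
from scipy.optimize import minimize
s=manip.read_state(); c=cal("wrist"); im=manip.grab_frame("wrist")
for l in("key","key_grip","barrel","key"):
    q=manip.cut_out(l,"wrist")
    if q: break
m=q[0]["pixels"].astype(np.float32); print(l,q[0]["score"],m.sum())
def ren(v):
    a=v[2]; P=[]
    for x in(-17,17):
        for y in(-5,5):
            for z in(63,90):
                P.append(proj(c,(v[0]+x*np.cos(a)-y*np.sin(a),v[1]+x*np.sin(a)+y*np.cos(a),z)))
    h=cv2.convexHull(np.array(P,np.float32)); o=np.zeros((400,640),np.uint8)
    cv2.fillConvexPoly(o,np.round(h*16).astype(np.int32),1,shift=4); return o
f=lambda v:-(np.minimum(ren(v),m).sum()/np.maximum(ren(v),m).sum())
best=min((minimize(f,(551,-321,np.radians(d)),method="Nelder-Mead",options=dict(initial_simplex=[(551+a,-321+b,np.radians(d+e)) for a,b,e in((0,0,0),(5,0,0),(0,5,0),(0,0,8))])) for d in(-35,-27,-17,-10)),key=lambda r:r.fun)
x,y,a=best.x; print(x,y,np.degrees(a),best.fun)
yaw=a+np.pi/2; ty=np.array([np.cos(yaw),np.sin(yaw),0]); tz=np.array([0,0,-1.])
D=np.c_[np.cross(ty,tz),ty,tz]; R=Ro.from_rotvec(s["ee_rot"]).as_matrix()
print(s["t"],"rot",Ro.from_matrix(D@R.T).as_rotvec(),"lin",np.array([x,y,0])-s["tcp_pos"],s["tcp_pos"])
E
python3 k.py
```

```text
key 0.57 634.0
553.0253520853846 -320.9226714496842 -20.370226246712186 -0.8988439440727234
20.4167 rot [-0.00469688 -0.01204528 -0.0543965 ] lin [   3.41854266    0.61565709 -377.29144744] [ 549.60680942 -321.53832854  377.29144744]
```

Emit:
{"name": "servo_tool", "arguments": {"motion": [{"linear": [0.0015, 0.0003, 0], "rot": [-0.0025, -0.006, -0.027]}, {"linear": [0.0034, 0.0006, -0.01], "rot": [-0.0047, -0.012, -0.054]}, {"linear": [0.0034, 0.0006, -0.03], "rot": [-0.0047, -0.012, -0.054]}, {"linear": [0.0034, 0.0006, -0.055], "rot": [-0.0047, -0.012, -0.054]}, {"linear": [0.0034, 0.0006, -0.08], "rot": [-0.0047, -0.012, -0.054]}, {"linear": [0.0034, 0.0006, -0.1], "rot": [-0.0047, -0.012, -0.054]}, {"linear": [0.0034, 0.0006, -0.118], "rot": [-0.0047, -0.012, -0.054]}, {"linear": [0.0034, 0.0006, -0.129], "rot": [-0.0047, -0.012, -0.054]}, {"linear": [0.0034, 0.0006, -0.135], "rot": [-0.0047, -0.012, -0.054]}, {"linear": [0.0034, 0.0006, -0.137], "rot": [-0.0047, -0.012, -0.054]}, {"linear": [0.0034, 0.0006, -0.137], "rot": [-0.0047, -0.012, -0.054]}, {"linear": [0.0034, 0.0006, -0.137], "rot": [-0.0047, -0.012, -0.054]}]}}

```text
t: 21.52
tcp_pos: [553.2, -322.4, 241.6]
ee_rot: [0.557, 3.09, -0.002]
force: [-0.1, 0.1, 0.8]
opening: 85.1
grasp_force: 0.0
```

```bash
python3 k.py; python3 -c "
from cell import manip;s=manip.read_state();print(s['ee_rot'],s['joints'],s['force'])"
```

```text
key 0.98 2037.0
554.5164062768018 -321.3433597973129 -20.945211826768087 -0.8180722594261169
21.5167 rot [ 0.00144263  0.0016684  -0.00883391] lin [   1.34880365    1.03503426 -241.64399816] [ 553.16760263 -322.37839406  241.64399816]
[ 5.57065875e-01  3.08959122e+00 -2.00200661e-03] [-6.43833002e-01  2.33924940e-01  1.69768008e+00 -1.71680768e-04
  1.20746547e+00 -1.85779362e+00] [-1.11475669  0.09190047  0.58503817]
```

Emit:
{"name": "servo_tool", "arguments": {"motion": [{"linear": [0.001, 0.001, -0.0035], "rot": [0.001, 0.0015, -0.009]}, {"linear": [0.001, 0.001, -0.0035], "rot": [0.001, 0.0015, -0.009]}, {"linear": [0.001, 0.001, -0.0035], "rot": [0.001, 0.0015, -0.009]}, {"linear": [0.001, 0.001, -0.0035], "rot": [0.001, 0.0015, -0.009]}, {"linear": [0.001, 0.001, -0.0035], "rot": [0.001, 0.0015, -0.009]}, {"linear": [0.001, 0.001, -0.0035], "rot": [0.001, 0.0015, -0.009]}, {"linear": [0.001, 0.001, -0.0035], "rot": [0.001, 0.0015, -0.009]}, {"linear": [0.001, 0.001, -0.0035], "rot": [0.001, 0.0015, -0.009]}, {"linear": [0.001, 0.001, -0.0035], "rot": [0.001, 0.0015, -0.009]}, {"linear": [0.001, 0.001, -0.0035], "rot": [0.001, 0.0015, -0.009]}, {"linear": [0.001, 0.001, -0.0035], "rot": [0.001, 0.0015, -0.009]}, {"linear": [0.001, 0.001, -0.0035], "rot": [0.001, 0.0015, -0.009]}], "fingers": 255, "newtons": 50}}

```text
t: 22.62
tcp_pos: [553.4, -321.7, 237.0]
ee_rot: [-0.571, -3.087, 0.002]
force: [-2.8, -4.7, 0.3]
opening: 9.5
grasp_force: 51.6
```

```bash
cat > st.py <<'E'
from cell import manip
import numpy as np
s=manip.read_state()
a=np.array(s['ee_rot'])
print(s['t'],s['tcp_pos'].round(1) if hasattr(s['tcp_pos'],'round') else s['tcp_pos'],'yaw',np.degrees((2*np.arctan2(a[1],a[0])-np.pi/2+np.pi)%(2*np.pi)-np.pi),'F',np.round(s['force'],1),'M',np.round(s['moment'],3),s['opening'],'q6',s['joints'][5])
E
python3 st.py
```

```text
22.6167 [ 553.4 -321.7  237. ] yaw 69.02764304971589 F [-2.8 -4.7  0.3] M [-0.727  0.388 -0.011] 9.457599533124377 q6 -1.8465145880253937
```

Emit:
{"name": "servo_tool", "arguments": {"motion": [{"linear": [-0.0005, -0.0007, 0], "rot": [0, 0, -0.04]}, {"linear": [-0.0005, -0.0007, 0], "rot": [0, 0, -0.1]}, {"linear": [-0.0005, -0.0007, 0], "rot": [0, 0, -0.17]}, {"linear": [-0.0005, -0.0007, 0], "rot": [0, 0, -0.24]}, {"linear": [-0.0005, -0.0007, 0], "rot": [0, 0, -0.31]}, {"linear": [-0.0005, -0.0007, 0], "rot": [0, 0, -0.38]}, {"linear": [-0.0005, -0.0007, 0], "rot": [0, 0, -0.45]}, {"linear": [-0.0005, -0.0007, 0], "rot": [0, 0, -0.52]}, {"linear": [-0.0005, -0.0007, 0], "rot": [0, 0, -0.59]}, {"linear": [-0.0005, -0.0007, 0], "rot": [0, 0, -0.65]}, {"linear": [-0.0005, -0.0007, 0], "rot": [0, 0, -0.7]}, {"linear": [-0.0005, -0.0007, 0], "rot": [0, 0, -0.7]}]}}

```text
t: 23.62
tcp_pos: [553.1, -322.2, 237.0]
ee_rot: [-1.597, -2.705, -0.0]
force: [-1.8, -4.2, 0.2]
opening: 9.4
grasp_force: 51.7
```

```bash
python3 st.py
```

```text
23.6167 [ 553.1 -322.2  237. ] yaw 28.882076090796133 F [-1.8 -4.2  0.2] M [-0.718  0.235 -0.065] 9.351589061306901 q6 -1.1478263219061902
```

Emit:
{"name": "servo_tool", "arguments": {"motion": [{"linear": [0, -0.0003, 0], "rot": [0, 0, -0.04]}, {"linear": [0, -0.0003, 0], "rot": [0, 0, -0.1]}, {"linear": [0, -0.0003, 0], "rot": [0, 0, -0.17]}, {"linear": [0, -0.0003, 0], "rot": [0, 0, -0.24]}, {"linear": [0, -0.0003, 0], "rot": [0, 0, -0.31]}, {"linear": [0, -0.0003, 0], "rot": [0, 0, -0.38]}, {"linear": [0, -0.0003, 0], "rot": [0, 0, -0.45]}, {"linear": [0, -0.0003, 0], "rot": [0, 0, -0.52]}, {"linear": [0, -0.0003, 0], "rot": [0, 0, -0.58]}, {"linear": [0, -0.0003, 0], "rot": [0, 0, -0.63]}, {"linear": [0, -0.0003, 0], "rot": [0, 0, -0.65]}, {"linear": [0, -0.0003, 0], "rot": [0, 0, -0.65]}]}}

```text
t: 24.62
tcp_pos: [552.9, -322.4, 236.9]
ee_rot: [-2.374, -2.056, -0.001]
force: [-3.3, -3.3, 1.5]
opening: 9.3
grasp_force: 51.8
```

```bash
python3 st.py
```

```text
24.6167 [ 552.9 -322.4  236.9] yaw -8.230006061647211 F [-3.3 -3.3  1.5] M [-0.676  0.482  0.16 ] 9.251895041580173 q6 -0.5006945770531193
```

Emit:
{"name": "servo_tool", "arguments": {"motion": [{"linear": [0, 0, 0], "rot": [0, 0, -0.05]}, {"linear": [0, 0, 0], "rot": [0, 0, -0.1]}, {"linear": [0, 0, 0], "rot": [0, 0, -0.14]}, {"linear": [0, 0, 0], "rot": [0, 0, -0.17]}, {"linear": [0, 0, 0], "rot": [0, 0, -0.18]}, {"linear": [0, 0, 0], "rot": [0, 0, -0.18]}]}}

```text
t: 25.12
tcp_pos: [552.9, -322.4, 236.9]
ee_rot: [-2.549, -1.835, -0.0]
force: [-3.4, -4.1, 2.0]
opening: 8.8
grasp_force: 51.8
```

```bash
python3 st.py
```

```text
25.1167 [ 552.9 -322.4  236.9] yaw -18.52068536335507 F [-3.4 -4.1  2. ] M [-0.679  0.598  0.251] 8.806097132282414 q6 -0.32112576618172634
```

Emit:
{"name": "servo_tool", "arguments": {"motion": [{"linear": [0, 0, 0], "rot": [0, 0, -0.015]}, {"linear": [0, 0, 0], "rot": [0, 0, -0.03]}, {"linear": [0, 0, 0], "rot": [0, 0, -0.03]}]}}

```text
t: 25.37
tcp_pos: [552.9, -322.3, 236.9]
ee_rot: [-2.576, -1.798, 0.0]
force: [-4.2, -4.4, 2.0]
opening: 9.2
grasp_force: 52.2
```

```bash
python3 st.py
```

```text
25.3667 [ 552.9 -322.3  236.9] yaw -20.177508773862932 F [-4.2 -4.4  2. ] M [-0.673  0.584  0.502] 9.168795517547418 q6 -0.29197778048856077
```

Emit:
{"name": "servo_tool", "arguments": {"motion": [{"linear": [0, 0, 0], "rot": [0, 0, 0]}, {"linear": [0, 0, 0], "rot": [0, 0, 0]}, {"linear": [0, 0, 0], "rot": [0, 0, 0]}, {"linear": [0, 0, 0], "rot": [0, 0, 0]}, {"linear": [0, 0, 0], "rot": [0, 0, 0]}, {"linear": [0, 0, 0], "rot": [0, 0, 0]}, {"linear": [0, 0, 0], "rot": [0, 0, 0]}, {"linear": [0, 0, 0], "rot": [0, 0, 0]}, {"linear": [0, 0, 0], "rot": [0, 0, 0]}, {"linear": [0, 0, 0], "rot": [0, 0, 0]}]}}

```text
t: 26.2
tcp_pos: [552.9, -322.3, 236.9]
ee_rot: [-2.575, -1.798, 0.0]
force: [-3.8, -3.5, 2.4]
opening: 9.0
grasp_force: 52.2
```

Emit:
{"name": "servo_tool", "arguments": {"motion": [{"linear": [0, 0, 0], "rot": [0, 0, 0.08]}, {"linear": [0, 0, 0], "rot": [0, 0, 0.18]}, {"linear": [0, 0, 0], "rot": [0, 0, 0.28]}, {"linear": [0, 0, 0], "rot": [0, 0, 0.38]}, {"linear": [0, 0, 0], "rot": [0, 0, 0.48]}, {"linear": [0, 0, 0], "rot": [0, 0, 0.56]}, {"linear": [0, 0, 0], "rot": [0, 0, 0.6]}, {"linear": [0, 0, 0], "rot": [0, 0, 0.6]}]}}

```text
t: 26.87
tcp_pos: [553.1, -322.3, 237.0]
ee_rot: [-1.93, -2.478, -0.001]
force: [-3.7, -3.7, 1.1]
opening: 9.3
grasp_force: 51.8
```

```bash
python3 st.py
```

```text
26.8667 [ 553.1 -322.3  237. ] yaw 14.163273268525403 F [-3.7 -3.7  1.1] M [-0.704  0.4    0.099] 9.342481433887373 q6 -0.8913854919701786
```

Emit:
{"name": "servo_tool", "arguments": {"motion": [{"linear": [0, 0, 0], "rot": [0, 0, 0]}, {"linear": [0, 0, 0], "rot": [0, 0, 0]}, {"linear": [0, 0, 0], "rot": [0, 0, 0]}, {"linear": [0, 0, 0], "rot": [0, 0, 0]}, {"linear": [0, 0, 0], "rot": [0, 0, 0]}, {"linear": [0, 0, 0], "rot": [0, 0, 0]}, {"linear": [0, 0, 0], "rot": [0, 0, 0]}, {"linear": [0, 0, 0.02], "rot": [0, 0, 0]}, {"linear": [0, 0, 0.05], "rot": [0, 0, 0]}, {"linear": [0, 0, 0.08], "rot": [0, 0, 0]}, {"linear": [0, 0, 0.11], "rot": [0, 0, 0]}, {"linear": [0, 0, 0.14], "rot": [0, 0, 0]}], "fingers": 0}}

```text
t: 27.87
tcp_pos: [553.0, -321.9, 378.0]
ee_rot: [-1.932, -2.475, -0.002]
force: [-0.0, -0.0, 0.6]
opening: 85.5
grasp_force: 0.0
```

```bash
sed -i 's/(-35,-27,-17,-10)/(-20,-45,-69,-90)/' k.py; python3 st.py; python3 k.py; python3 -c "
from h import *
im=manip.grab_frame('wrist');im2=manip.grab_frame('side')
save(np.hstack([cv2.resize(im,(400,250)),cv2.resize(im2,(400,250))]),'end.png')"
```

```text
27.8667 [ 553.  -321.9  378. ] yaw 14.03543739065434 F [-0.  -0.   0.6] M [-0.032 -0.083  0.021] 85.50333348569254 q6 -0.888812324886711
key 0.57 578.0
553.3642171682679 -321.1697011682644 -71.18236844558736 -0.8304597735404968
27.8667 rot [-0.00214542 -0.00028258  0.083465  ] lin [ 3.45390552e-01  7.31778897e-01 -3.78046471e+02] [ 553.01882662 -321.90148006  378.0464708 ]
```

View pics/end.png

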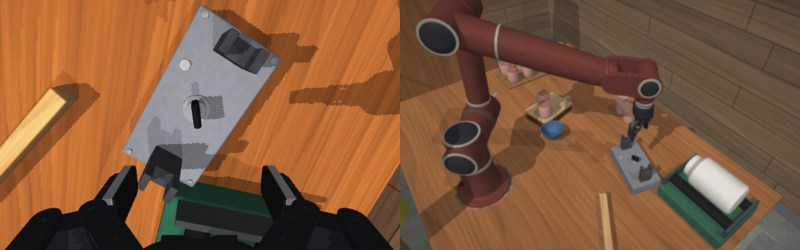

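The key rests at run: the blade is at about -71° where -69° is expected, seen at (196,113) in the left half. The bar stays in the pocket, and the side view shows the bowl in place. I'll hand in.

```bash
python3 -c "
from cell import manip;print(manip.sign_off())"
```

```text
the job is handed in; nothing more can be done
None
```

Handed in at about 28 s: the bar is home in the pocket, and the key was held at start for about a second and left at run; no mug or bowl contact was seen, though the mugs were not re-measured at the end.

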